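# Key the index disc on its pin and press it home

### The arm

A 6-joint arm with a two-finger parallel gripper is mounted at the origin on the work surface. World frame = base frame: x ahead of the robot, y to its left, z up, the work surface at z = 0. Lengths are in m, angles in rad, forces in N, time in s.
With the tool pointing down it reaches from about 0.375 to 0.975 m from the base axis. Payload 3.8 kg.
Tool frame: the origin (TCP) lies at the very end of the fingers, on their centre line; the grasp point (between the pads) lies 19 mm behind it; z points along the fingers, y is the direction in which the jaws open and shut (so a half turn about z gives the same grasp; the last joint's range is limited). The gripper opens to 88 mm and grips with 3 to 60 N. Pads are 18 mm wide; open, the fingers measure 123 mm over their backs; the gripper's body (75 mm by 187 mm) begins 45 mm behind the grasp point.
Start: joints at [-1.166, 0.264, 1.604, -0, 1.274, -0.037], TCP at [0.289, -0.61, 0.239] pointing down, gripper open.
Joint ranges: [-2.63, 2.63], [-0.94, 2.18], [0.31, 2.57], [-1.31, 4.45], [0, 2.66], [-2.55, 2.55]. Speed limits (rad/s): [2.57, 2.57, 3.14, 3.14, 3.14, 3.14].

### API

Orientations are given as [roll, pitch, yaw] about the fixed x, y, z axes, in that order (R = Rz(yaw) Ry(pitch) Rx(roll)).
In Python, from bench import r, set_gripper, cams, telemetry gives the robot as it stands. The module is installed in compiled form; this text tells all that it offers. Calls block until the motion is done:
- r.movep(position, orientation): joint-space move of the TCP to a pose.
- r.move_linear(position, attitude=None, v=0.15, until_force=None): straight line of the TCP; attitude=None keeps the orientation; v is the mean speed in m/s. With until_force (N) it stops when the force on the tool has changed by that much, and returns True; else False.
- r.set_joints(angles): joint-space move.
- set_gripper(opening, squeeze=None): opening from 0.0 (shut) to 1.0 (fully open); squeeze is the grip in N (None keeps the last); returns when the fingers have stopped.
- r.dwell(seconds).
- r.inverse_kinematics(position, orientation): joint angles nearest the present ones, or None.
- cams.capture(name): name is "scene" or "top" or "wrist"; returns (picture, depth): 384x512x3 uint8, red, green, blue; 384x512 float32, m along the optical axis (not along the pixel's ray), 0 where there is no reading.
- cams.camera_model(name): a dict with "fx", "fy", "cx", "cy" (pixels), "eye" and "orientation" of the camera in the world; the wrist camera has in their place "mount" (4x4, takes a point from camera to tool coordinates, whose origin is the TCP and whose axes are the flange's). Camera axes: x right, y up, looking along -z (the intrinsics and any distortion apply to the point x, -y, -z); pixel columns grow to the right and rows downward; lengths in m; the calibration is good to about 2 mm. A picture is of the moment at which its call begins: read the wrist's pose just before it. camera_model takes no time and is no camera call.
A pose or a line that the arm cannot do raises r.Unreachable and nothing moves.
- r.finish_job(): hands the job in, once; it reports no verdict.
Trained networks look in the newest picture that a camera, given by its name, has taken for a name from the list of things; names that differ only in an ending like _2 or _b are one class to them, and where a whole thing is asked for, a point or a joint stands for the part that bears it (a point fixed in the world has none). Each returns a list of dicts, best first, with "conf" (0 to 1); they miss things now and then, are a little off and sometimes report something else, mostly with a low value. They report only what shows in the picture. A call takes as long as a camera call. They do not tell look-alikes from the thing itself.
- cams.recognise(query, camera): "centre" ([x, y, z] in m, in world coordinates, good to about 4 mm: the middle of the surface that is visible of it).
- cams.outline_of(query, camera): "pixels" (384x512 bool, what is visible of it).
Readings, each from a call of its own:
- telemetry.read_clock(): time.
- telemetry.read_joints(): joint angles.
- telemetry.read_joint_vel(): joint speeds.
- telemetry.read_effort(): joint torques, N m.
- telemetry.read_position(): TCP position.
- telemetry.read_eef_rot(): TCP orientation.
- telemetry.read_ft_force(): force on the tool from outside, world axes, zero at the start.
- telemetry.read_moment(): the same for the moment, N m.
- telemetry.read_opening(): opening from 0.0 (shut) to 1.0 (fully open).
Only numpy, scipy, OpenCV 4.12 (cv2) and the standard library are available. Lean on these libraries where they do the work, as an engineer would, in place of code of your own. Each camera call takes 0.05 s, during which the arm holds its last target. There are 200 camera calls.

### The job

On the punching bench, the index disc rides raised on its spindle with its notch turned away from the locating pin. Push the disc round by its studs with a fingertip until the notch stands over the pin, then press it down with the fingertip until it lies fully home, flat on the base, and back away. Never lift the disc, and leave everything else on the bench where it is.

Things in the scene. Friction and masses are not known exactly. Their poses are not given: they have to be found in the camera images.
- fixture: indexing fixture fixed to the table: a round dark steel base 190 mm across, 25 mm high; its flat top is the disc's seat. Origin at the centre of its underside, on the spindle axis; z up, x from the axis towards the locating pin. On its rim, 70 to 92 mm from the axis, a steel block 26 mm wide, its top 14 mm above the seat, carries the pin
- pin (a point): point on the locating pin's centreline, 58 mm from the spindle axis, 4 mm above the seat. The pin is a fixed horizontal steel dowel, 8 mm in diameter, pointing radially inwards from the block; its inner end is 54 mm from the axis, its top 8 mm above the seat
- spindle (a joint): how far the spindle has sunk (m): 0 = up, the disc rides 10 mm above the seat and 2 mm clear of the pin; 0.010 = disc flat on the seat. It cannot turn, slides stiffly (3 to 7 N pressed on the hub moves it), has no spring and stays where it is left. A shoulder 56 mm wide carries the disc, a 20 mm nose centres it in its 22 mm bore
- disc: loose aluminium index disc lying level on the spindle: 130 mm across, 8 mm thick, about 0.38 kg. Origin at the centre of its underside, z up, x through the middle of its one notch. It turns either way on the spindle with light friction (1 to 3 N at a stud) and stops when the pushing finger stops. Raised, its underside is 35 mm and its face 43 mm above the table
- notch (a point): middle of the disc's notch, 58 mm from the disc's axis, 4 mm above its underside. The notch is 13 mm wide and runs from 50 mm radius out through the rim
- hub_top (a point): centre of the flat top of the closed hub in the middle of the disc (36 mm across, top 22 mm above the disc's underside, 57 mm above the table while raised), where the disc is pressed down
- stud1 (a point): top of the stud 60 degrees counterclockwise from the notch. Three alike upright steel studs stand on the disc's face, 46 mm from its axis, 12 mm in diameter, 20 mm tall above the face (tops 63 mm above the table while raised); a finger pushing on the side of one turns the disc
- stud2 (a point): top of the stud opposite the notch, like stud1
- stud3 (a point): top of the stud 60 degrees clockwise from the notch, like stud1
- punch: spare steel punch standing upright, 28 mm foot, 55 mm tall, beside the fixture; origin at the centre of its underside; bystander
- nut: steel hexagon nut lying flat, 32 mm across, 14 mm high, beside the fixture; origin at the centre of its underside; bystander
- offcut: short square steel tube offcut standing on end, 30 x 30 x 50 mm, beside the fixture; origin at the centre of its underside; bystander
- wrench: steel wrench lying flat on the table to the robot's right; bystander
- pliers: pliers with black grips, about 160 mm long, lying flat to the robot's left; bystander
- oil_jar: amber glass jar with a black cap, 68 mm across, 100 mm tall, to the left; origin at the centre of its underside; bystander
- squeeze: white squeeze bottle with a green cap, 50 mm across, 130 mm tall, to the right; origin at the centre of its underside; bystander
There are look-alikes about, which are no part of the job. Leave any green, orange or yellow look-alike of the disc alone.

How it is judged:
On the way, in this order (a step that is already met when the one before it is completed fails the run):
1. the fingers turn the disc, still up off its seat, until its notch stands over the pin (within 5 mm) (horizontal distance between notch and pin below 0.005 m and z of disc in the frame of fixture above 0.031 m and contact force between the fingers and disc above 0.1 N), for 0.02 s.
2. the disc is pressed down onto its seat by the fingers (z of disc in the frame of fixture below 0.0268 m and contact force between the fingers and disc above 1 N), for 0.02 s.
At the end, for the whole second after the job is handed in: The disc lies at rest flat on the base (underside within 1.8 mm of the seat, tilted less than 0.03 rad, within 3 mm of the spindle's axis), the spindle sunk by more than 8 mm, with the notch round the pin (within 5 mm) (horizontal distance between notch and pin below 0.005 m and horizontal distance between disc and fixture below 0.003 m and z of disc in the frame of fixture below 0.0268 m and value of joint spindle above 0.008 m and angle between disc's own z axis and vertical below 0.03 rad and linear speed of disc below 0.01 m/s); the robot touches nothing.
It fails at once if the disc is lifted (6 mm or more above its raised position) (z of disc in the frame of fixture above 0.041 m).
It fails at once if a bystander is moved by more than 20 mm (distance of any of punch, nut, offcut, wrench, pliers, oil_jar, squeeze from where it was at the start of the episode above 0.02 m).
It also fails if it takes over 64 s, if anything falls off the work surface, if the arm or the gripper's body presses on something with over 40 N, if the wrist force passes 120 N, or if a joint passes its speed limit or range.

## Working session

There is one attempt and no reset: what is moved stays moved. The work goes in short steps, each a Python script; the robot and the scene stay as the last script left them, time stands still between calls to the robot, and variables do not carry over. Pictures are saved under pics/ and viewed, about 8 in all and at most 12, crops included, and the job is handed in when it is done.

```bash
mkdir -p pics; python3 - <<'E'
from bench import r,set_gripper,cams,telemetry
import cv2,numpy as np
for n in("top","scene"):
    p,d=cams.capture(n); cv2.imwrite(f"pics/{n}0.png",p[:,:,::-1]); np.savez(f"{n}0.npz",p=p,d=d)
    print(n,cams.camera_model(n))
    for q in("fixture","disc","hub_top","notch","pin","stud1","stud2","stud3","punch","nut","offcut"):
        try: print(q,[(np.round(x["centre"],3).tolist(),round(x["conf"],2)) for x in cams.recognise(q,n)][:4])
        except Exception as e: print(q,repr(e))
print(telemetry.read_clock())
E
```

```text
top {'fx': 485.74886315703225, 'fy': 485.74886315703225, 'cx': 248.72347171779722, 'cy': 182.17014747326434, 'eye': array([ 0.44394219, -0.01010357,  1.52796002]), 'orientation': array([ 0.0773844 , -0.00927536, -1.58551508])}
fixture []
disc [([0.625, 0.166, 0.009], 0.82), ([0.497, -0.068, 0.042], 0.76), ([0.427, 0.165, 0.007], 0.6), ([0.736, 0.054, 0.012], 0.59)]
hub_top [([0.497, -0.063, 0.044], 0.98), ([0.735, 0.05, 0.01], 0.89), ([0.617, 0.164, 0.01], 0.6), ([0.428, 0.17, 0.011], 0.58)]
notch [([0.736, 0.051, 0.005], 0.83), ([0.499, -0.067, 0.047], 0.8), ([0.432, 0.167, 0.01], 0.73), ([0.621, 0.164, 0.008], 0.66)]
pin [([0.496, -0.063, 0.028], 0.95)]
stud1 [([0.619, 0.165, 0.01], 0.86), ([0.425, 0.165, 0.01], 0.75), ([0.734, 0.055, 0.012], 0.67), ([0.393, 0.393, 0.013], 0.67)]
stud2 [([0.619, 0.165, 0.01], 0.86), ([0.425, 0.165, 0.01], 0.75), ([0.734, 0.055, 0.012], 0.67), ([0.393, 0.393, 0.013], 0.67)]
stud3 [([0.619, 0.165, 0.01], 0.86), ([0.425, 0.165, 0.01], 0.75), ([0.734, 0.055, 0.012], 0.67), ([0.393, 0.393, 0.013], 0.67)]
punch [([0.498, -0.063, 0.043], 0.48)]
nut [([0.4
[... 482 characters left out ...]
.069, 0.041], 0.92), ([0.628, 0.15, 0.007], 0.59), ([0.436, 0.157, 0.004], 0.56)]
notch [([0.628, 0.152, 0.012], 0.88), ([0.506, -0.071, 0.043], 0.76), ([0.74, 0.044, 0.006], 0.75)]
pin [([0.541, -0.101, 0.022], 0.96)]
stud1 [([0.511, -0.069, 0.045], 0.87), ([0.738, 0.043, 0.012], 0.8), ([0.434, 0.155, 0.007], 0.76), ([0.631, 0.153, 0.012], 0.59)]
stud2 [([0.511, -0.069, 0.045], 0.87), ([0.738, 0.043, 0.012], 0.8), ([0.434, 0.155, 0.007], 0.76), ([0.631, 0.153, 0.012], 0.59)]
stud3 [([0.511, -0.069, 0.045], 0.87), ([0.738, 0.043, 0.012], 0.8), ([0.434, 0.155, 0.007], 0.76), ([0.631, 0.153, 0.012], 0.59)]
punch [([0.566, 0.046, 0.023], 0.54)]
nut []
offcut [([0.373, -0.098, 0.035], 0.51)]
1.2
```

View pics/top0.png

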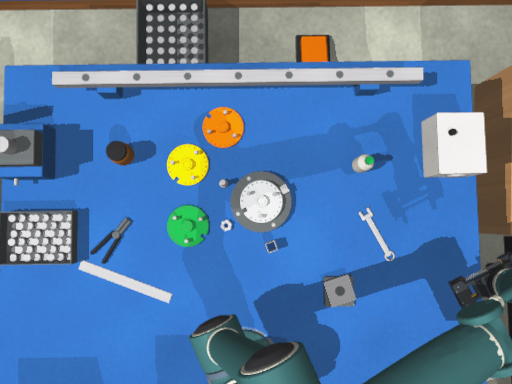

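View pics/scene0.png

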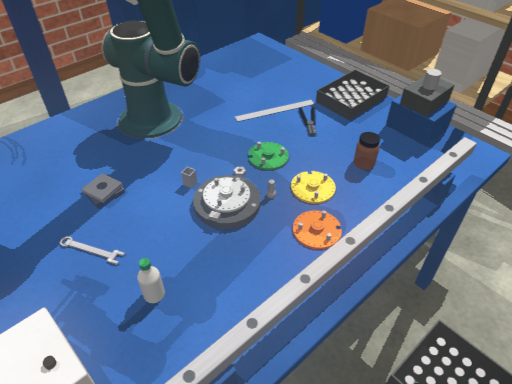

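The silver disc is at about (263,201) in the top view. The block is at (285,188), punch (223,183), nut (226,225) and offcut (271,246). Next I'll take a closer look with the wrist camera.

```bash
python3 - <<'E'
from bench import r,set_gripper,cams,telemetry
import cv2,numpy as np
print(telemetry.read_eef_rot(), cams.camera_model("wrist"))
set_gripper(0.0,20)
r.movep([0.46,-0.065,0.34],[np.pi,0,0])
P=telemetry.read_position();R=telemetry.read_eef_rot();print(P,R,telemetry.read_joints())
p,d=cams.capture("wrist"); np.savez("w1.npz",p=p,d=d,P=P,R=R)
cv2.imwrite("pics/w1.png",p[:,:,::-1])
for q in("fixture","disc","hub_top","notch","pin","stud1","punch","nut","offcut"):
    print(q,[(np.round(x["centre"],3).tolist(),round(x["conf"],2)) for x in cams.recognise(q,"wrist")][:4])
print(telemetry.read_clock())
E
```

```text
[-3.14156307e+00  1.91522036e-05  4.41796946e-01] {'fx': 293.3180058265729, 'fy': 293.3180058265729, 'cx': 258.04779604390876, 'cy': 194.90405704175905, 'mount': array([[ 7.36057021e-04,  9.53372690e-01,  3.01794584e-01,
         7.85757188e-02],
       [ 9.99999532e-01, -8.91339665e-04,  3.76819944e-04,
         5.89960792e-04],
       [ 6.28251328e-04,  3.01794166e-01, -9.53372900e-01,
        -1.45490685e-01],
       [ 0.00000000e+00,  0.00000000e+00,  0.00000000e+00,
         1.00000000e+00]])}
[ 0.46008681 -0.06553938  0.33985414] [ 3.14140081e+00  2.04404931e-04 -7.00594013e-04] [-1.94936106e-01 -1.90949558e-01  1.89099573e+00 -2.29603261e-04
  1.44171002e+00  1.37659037e+00]
fixture [([0.52, -0.065, 0.024], 0.9)]
disc [([0.618, 0.164, 0.008], 0.95), ([0.434, 0.162, 0.012], 0.95), ([0.502, -0.064, 0.045], 0.66), ([0.672, 0.047, 0.002], 0.43)]
hub_top [([0.506, -0.065, 0.046], 0.81), ([0.435, 0.163, 0.006], 0.73), ([0.675, 0.045, 0.007], 0.68), ([0.618, 0.157, 0.009], 0.62)]
notch [([0.434, 0.162, 0.008], 0.88), ([0.621, 0.159, 0.005], 0.79), ([0.504, -0.067, 0.042], 0.72)]
pin [([0.516, -0.061, 0.025], 0.57)]
stud1 [([0.504, -0.066, 0.046], 0.95), ([0.433, 0.16, 0.011], 0.73), ([0.677, 0.047, 0.007], 0.66), ([0.621, 0.16, 0.01], 0.62)]
punch [([0.433, 0.045, 0.018], 0.74), ([0.562, 0.043, 0.034], 0.6)]
nut [([0.434, 0.043, 0.015], 0.78)]
offcut [([0.368, -0.093, 0.034], 0.86)]
5.0833
```

View pics/w1.png

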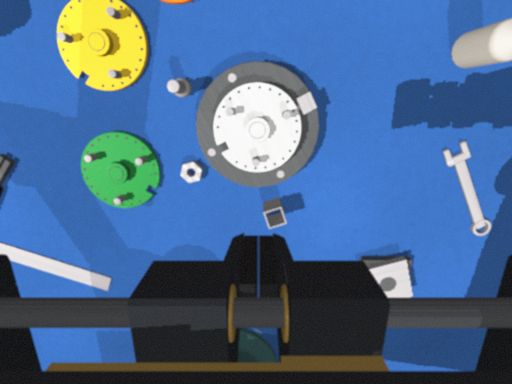

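In the wrist view the disc is at (258,127) and the block at (307,103), with the notch near (222,149). I'll take one closer picture and build rectified maps from the depth.

```bash
cat > h.py <<'E'
from bench import r,set_gripper,cams,telemetry
import cv2,numpy as np
from scipy.spatial.transform import Rotation as Ro
def shot():
    P=np.array(telemetry.read_position());R=Ro.from_euler('xyz',telemetry.read_eef_rot()).as_matrix()
    p,d=cams.capture("wrist");return p,d,P,R
def pose(P,R):
    m=cams.camera_model("wrist");M=m["mount"];return m,R@M[:3,:3],P+R@M[:3,3]
def cloud(p,d,P,R):
    m,C,o=pose(P,R);v,u=np.mgrid[:384,:512]
    c=np.stack([(u-m["cx"])/m["fx"]*d,-(v-m["cy"])/m["fy"]*d,-d],-1)
    return c@C.T+o
def project(X,P,R):
    m,C,o=pose(P,R);c=(np.asarray(X)-o)@C
    return m["cx"]+m["fx"]*c[...,0]/-c[...,2], m["cy"]-m["fy"]*c[...,1]/-c[...,2]
def ortho(p,P,R,z,c,half=0.11,s=0.0005):  # rows: -x down, cols: -y right
    n=int(2*half/s);i,j=np.mgrid[:n,:n]
    X=np.stack([c[0]+half-i*s,c[1]+half-j*s,np.full(i.shape,z)],-1)
    u,v=project(X,P,R);return cv2.remap(p,u.astype('f4'),v.astype('f4'),cv2.INTER_CUBIC)
E
python3 - <<'E'
from h import *
r.movep([0.41,-0.065,0.22],[np.pi,0,0])
p,d,P,R=shot(); np.savez("w2.npz",p=p,d=d,P=P,R=R)
print(P,telemetry.read_clock())
W=cloud(p,d,P,R);ok=d>0
near=np.hypot(W[...,0]-.502,W[...,1]+.065)<.11
for a,b in((-.01,.01),(.022,.03),(.036,.04),(.04,.047),(.053,.06),(.06,.07)):
    m=ok&near&(W[...,2]>a)&(W[...,2]<b);print(a,b,m.sum(),W[m].mean(0).round(4) if m.any() else '')
h=W[...,2][ok&near];print(np.histogram(h,bins=np.arange(0,.08,.002)))
# hub/stud top clusters
m=(ok&near&(W[...,2]>.051)).astype('u1');n,l,s,c=cv2.connectedComponentsWithStats(m)
for k in range(1,n):
    if s[k,4]>15:
        q=W[l==k];t=q[q[:,2]>q[:,2].max()-.004];print(s[k,4],t.mean(0).round(4),q[:,2].max())
a=ortho(p,P,R,.043,(.502,-.065));b=ortho(p,P,R,.025,(.502,-.065))
cv2.imwrite("pics/o2.png",np.hstack([a,b])[:,:,::-1][:, :880][::1]);
cv2.imwrite("pics/o2.png",cv2.resize(np.hstack([a,b])[:,:,::-1],(800,400),interpolation=cv2.INTER_AREA))
E
```

```text
[ 0.41083379 -0.06513405  0.2209767 ] 5.7167
-0.01 0.01 3732 [ 0.4948 -0.0665 -0.0006]
0.022 0.03 10827 [ 0.5051 -0.0597  0.0244]
0.036 0.04 605 [ 0.5371 -0.1351  0.0383]
0.04 0.047 11242 [ 0.5049 -0.0656  0.0424]
0.053 0.06 1071 [ 0.5015 -0.0646  0.0567]
0.06 0.07 365 [ 0.5044 -0.0648  0.0623]
(array([ 859,    1,    0,    0,    0,    0,    0,    0,    0,    0,   13,
       3304, 7246,  268,    9,   23,   21,    9,  217,  388, 3483, 7541,
        216,    6,    9,    5,   14,  224,  762,   78,  117,  243,    5,
          0,    0,    0,    0,    0,    0]), array([0.   , 0.002, 0.004, 0.006, 0.008, 0.01 , 0.012, 0.014, 0.016,
       0.018, 0.02 , 0.022, 0.024, 0.026, 0.028, 0.03 , 0.032, 0.034,
       0.036, 0.038, 0.04 , 0.042, 0.044, 0.046, 0.048, 0.05 , 0.052,
       0.054, 0.056, 0.058, 0.06 , 0.062, 0.064, 0.066, 0.068, 0.07 ,
       0.072, 0.074, 0.076, 0.078]))
149 [ 0.5261 -0.0263  0.0625] 0.06479540815114032
146 [ 0.5218 -0.1055  0.0622] 0.06411555975112393
1038 [ 0.5012 -0.0648  0.0569] 0.05973280928685082
113 [ 0.4554 -0.0623  0.0623] 0.06407095000267582
43776 [ 0.4342 -0.0649  0.3194] 0.3221692834573559
```

View pics/o2.png

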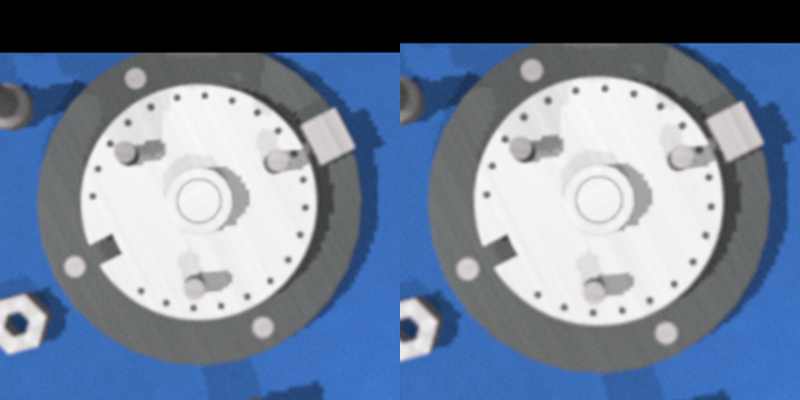

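The disc axis is at about (0.501,-0.065). The notch is at 117°, and stud1 is at 177°. The block, and so the pin, is at about -63°, so half a turn is needed. I'll push stud1 clockwise with the shut fingers to about 10° short, then measure again.

```bash
cat >> h.py <<'E'
AX=np.array([.5011,-.0647])
def tp(phi,off,z,rad=.046):
    a=np.radians(phi);c=AX+rad*np.array([np.cos(a),np.sin(a)])+off*np.array([-np.sin(a),np.cos(a)])
    return [*c,z],[np.pi,0,a]
def measure(name):
    r.movep([0.41,-0.065,0.22],[np.pi,0,0]);r.dwell(.3)
    p,d,P,R=shot();np.savez(name+".npz",p=p,d=d,P=P,R=R)
    W=cloud(p,d,P,R);rr=np.hypot(W[...,0]-AX[0],W[...,1]-AX[1]);z=W[...,2]
    m=((d>0)&(rr<.11)&(z>.0485)&(z<.07)).astype('u1');n,l,s,c=cv2.connectedComponentsWithStats(m)
    for k in range(1,n):
        if s[k,4]>40:
            q=W[l==k];t=q[q[:,2]>np.percentile(q[:,2],90)-.004].mean(0);e=t[:2]-AX
            print("blob",s[k,4],t.round(4),"r",np.hypot(*e).round(4),"ang",np.degrees(np.arctan2(e[1],e[0])).round(2))
    b=(d>0)&(rr>.069)&(rr<.097)&(z>.034)&(z<.046)
    q=W[b];(cx,cy),sz,ang=cv2.minAreaRect((q[:,:2]*1000).astype('f4'))
    for w,e in(("rect",np.array([cx,cy])/1000-AX),("mean",q[:,:2].mean(0)-AX)):
        print("block",w,len(q),e.round(4),np.hypot(*e).round(4),np.degrees(np.arctan2(e[1],e[0])).round(2),sz,ang)
    return p,d,P,R
E
python3 - <<'E'
from h import *
print("before:");measure("w3")
p,o=tp(177,.033,.12);r.movep(p,o)
p,o=tp(177,.033,.050);r.move_linear(p,o,v=.08)
print(telemetry.read_position(),telemetry.read_ft_force())
try:
    for phi in [177,*range(165,10,-12),7]:
        p,o=tp(phi,.0235,.050);r.move_linear(p,o,v=.06)
        print(phi,np.round(telemetry.read_ft_force(),1),np.round(telemetry.read_position()-np.array(p),4))
finally:
    pass
p,o=tp(7,.035,.050);r.move_linear(p,o,v=.06)
p,o=tp(7,.035,.12);r.move_linear(p,o,v=.12)
im,d,P,R=measure("w4")
a=ortho(im,P,R,.043,(.501,-.065));cv2.imwrite("pics/o4.png",a[:,:,::-1]);print(telemetry.read_clock())
E
```

```text
before:
blob 156 [ 0.526  -0.0263  0.0623] r 0.0458 ang 57.09
blob 151 [ 0.5218 -0.1055  0.0622] r 0.0457 ang -63.13
blob 1059 [ 0.5013 -0.0648  0.0567] r 0.0002 ang -18.44
blob 115 [ 0.4554 -0.0621  0.0624] r 0.0458 ang 176.8
block rect 623 [ 0.0369 -0.0719] 0.0808 -62.85 (25.897159576416016, 22.305118560791016) 27.25432777404785
block mean 623 [ 0.0367 -0.0715] 0.0804 -62.8 (25.897159576416016, 22.305118560791016) 27.25432777404785
[ 0.45395712 -0.09538522  0.05044333] [-0.52594927 -0.52462283 -0.10651094]
177 [ 0.3 -0.8  0. ] [0.0002 0.0004 0.0004]
165 [-0.1  0.2 -0.4] [0.0001 0.     0.0001]
153 [ 0.3  0.2 -0.1] [ 0.0002 -0.0002  0.0001]
141 [ 0.7 -0.2  0.2] [ 0.0001 -0.0002  0.    ]
129 [-0.8  0.2  0.1] [ 0.     -0.0002 -0.    ]
117 [-0.4  0.2 -0.4] [-0.     -0.0002 -0.    ]
105 [ 0.7 -0.5 -0.4] [-0.0001 -0.0002 -0.0001]
93 [ 0.6 -0.1 -0.1] [-0.0002 -0.0002 -0.    ]
81 [ 0.3  0.  -0.3] [-0.0003 -0.0001 -0.0001]
69 [ 0.1 -0.5 -0.3] [-0.0003 -0.0001 -0.0001]
57 [-0.7  0.9  0. ] [-0.0004 -0.0001 -0.0001]
45 [-0.1 -0.5 -0.7] [-0.0004 -0.     -0.0001]
33 [-0.3  0.4  1.5] [-0.0004  0.     -0.0001]
21 [ 0.3 -0.7 -0.2] [-0.0005  0.0001 -0.0001]
7 [ 0.1 -0.6  0.7] [-0.0005  0.0001 -0.0001]
blob 174 [ 0.5457 -0.0573  0.0624] r 0.0452 ang 9.42
blob 1063 [ 0.501  -0.0657  0.0567] r 0.001 ang -94.77
blob 133 [ 0.4856 -0.1088  0.0623] r 0.0467 ang -109.41
blob 129 [ 0.471  -0.031   0.0623] r 0.0452 ang 131.83
block rect 630 [ 0.0368 -0.0717] 0.0806 -62.85 (25.935848236083984, 22.998323440551758) 27.066484451293945
block mean 630 [ 0.0367 -0.0715] 0.0803 -62.8 (25.935848236083984, 22.998323440551758) 27.066484451293945
17.4833
```

View pics/o4.png

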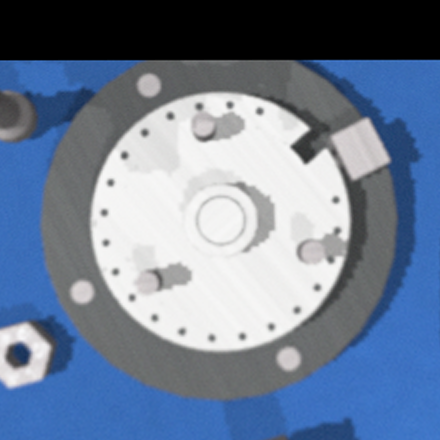

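The disc turned 166° and is still raised, with the notch at -49.4°. The pin is at -62.85°. The contact offset is 3.6° more than I assumed, so I'll push the remaining ~13° slowly and re-measure.

```bash
python3 - <<'E'
from h import *
p,o=tp(7,.035,.12);r.movep(p,o)
p,o=tp(7,.035,.050);r.move_linear(p,o,v=.1)
for phi,v in((7,.05),(0,.03),(-6,.02)):
    p,o=tp(phi,.0235,.050);r.move_linear(p,o,v=v)
r.dwell(.1)
p,o=tp(-6,.035,.050);r.move_linear(p,o,v=.06)
p,o=tp(-6,.035,.12);r.move_linear(p,o,v=.12)
im,d,P,R=measure("w5")
a=ortho(im,P,R,.043,(.501,-.065));cv2.imwrite("pics/o5.png",a[:,:,::-1]);print(telemetry.read_clock())
E
```

```text
blob 168 [ 0.5463 -0.067   0.0623] r 0.0453 ang -2.97
blob 1058 [ 0.5008 -0.0656  0.0567] r 0.0009 ang -106.88
blob 131 [ 0.4789 -0.0254  0.0622] r 0.0452 ang 119.44
blob 128 [ 0.4766 -0.1045  0.0623] r 0.0468 ang -121.61
block rect 625 [ 0.0369 -0.0719] 0.0808 -62.84 (25.985904693603516, 21.968345642089844) 27.552812576293945
block mean 625 [ 0.0368 -0.0715] 0.0804 -62.8 (25.985904693603516, 21.968345642089844) 27.552812576293945
22.4667
```

View pics/o5.png

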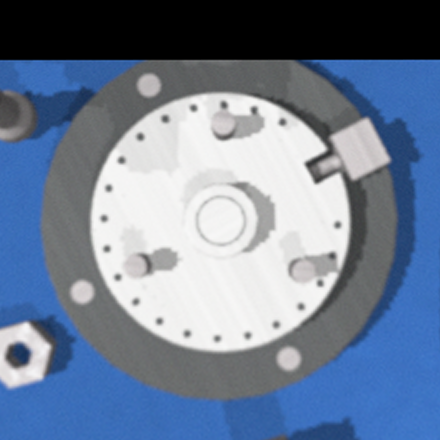

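The notch is within about 0.7 mm of the pin, and the pin shows through it at (325,165). Now I'll press on the hub.

```bash
python3 - <<'E'
from h import *
h=[.5008,-.0653];o=[np.pi,0,0]
r.movep([*h,.12],o)
r.move_linear([*h,.062],o,v=.08)
print("touch",r.move_linear([*h,.052],o,v=.02,until_force=2),telemetry.read_position(),telemetry.read_ft_force())
print("press",r.move_linear([*h,.0455],o,v=.015,until_force=30),telemetry.read_position(),telemetry.read_ft_force())
r.dwell(.2);print(telemetry.read_position(),telemetry.read_ft_force())
r.move_linear([*h,.12],o,v=.08)
im,d,P,R=shot();
im,d,P,R=measure("w6")
W=cloud(im,d,P,R);rr=np.hypot(W[...,0]-.5006,W[...,1]+.0653)
for a,b,n in((0,.015,"hub"),(.022,.036,"face"),(.07,.09,"base")):
    q=W[(rr>a)&(rr<b)&(d>0)][:,2];print(n,np.median(q).round(4))
a=ortho(im,P,R,.033,(.501,-.065));cv2.imwrite("pics/o6.png",a[:,:,::-1]);print(telemetry.read_clock())
E
```

```text
touch True [ 0.50128049 -0.06537158  0.05652721] [-0.15206316 -1.3377936   0.94317147]
press False [ 0.50120284 -0.06537434  0.04737603] [-4.80458062  0.7357937  14.72108268]
[ 0.50119457 -0.06534815  0.04737371] [-4.49604515  0.55827972 15.60685317]
blob 139 [ 0.5464 -0.0669  0.0522] r 0.0454 ang -2.81
blob 112 [ 0.479  -0.0253  0.0523] r 0.0452 ang 119.37
blob 108 [ 0.4767 -0.1047  0.0523] r 0.0469 ang -121.45
block rect 633 [ 0.0368 -0.0718] 0.0807 -62.87 (26.05132293701172, 21.92460823059082) 26.897743225097656
block mean 633 [ 0.0367 -0.0714] 0.0803 -62.78 (26.05132293701172, 21.92460823059082) 26.897743225097656
hub 0.0468
face 0.0323
base 0.2985
27.4667
```

View pics/o6.png

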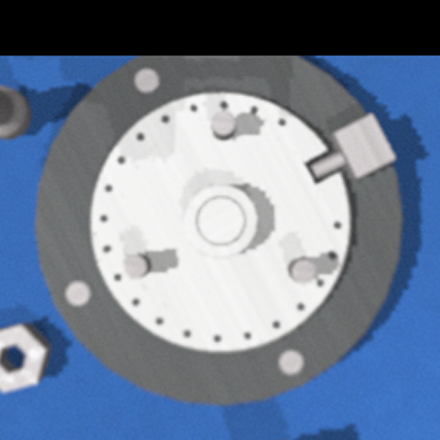

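The hub and all three studs have dropped 10 mm, the disc is level, and the notch is around the pin. Handing in.

```bash
python3 -c "
from bench import r,telemetry
print(telemetry.read_ft_force(),telemetry.read_position()); r.finish_job()"
```

```text
[ 1.84564976  0.29609105 -0.75235051] [ 0.40993325 -0.06487384  0.2187905 ]
the job is handed in; nothing more can be done
```

The disc is down on its seat with the notch around the pin, and I have handed the job in; it gave no verdict. The last motion ended at 27.5 s of the 64 s allowed.

- **Turning:** I pushed stud1 clockwise through about 179° with the closed fingertips, in two strokes with a camera check between them. That left the notch about 0.7 mm from the pin with the disc still raised.
- **Pressing:** I pressed the hub down until it met a firm stop at about 15 N, then backed the arm well clear.
- **Last checks:** The hub dropped from 56.7 to 46.8 mm above the table. All three studs dropped by about 10 mm to equal heights (52.2–52.3 mm), so the disc is level. The last picture shows the pin inside the notch. The fixture block measured in the same place throughout.
- **What disagreed:** The first stroke stopped 3.6° short of the angle I expected. About 1 mm of that was slack in the bore and the rest was my estimate of finger thickness; I corrected it before the second stroke. The final "base" height reading (0.2985 m) was no use because the gripper was in that part of the view.
- **Not checked:** I did not re-measure the bystanders' positions. No unexpected contact forces showed during the turning strokes or the press.

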